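# Lay out the wooden patterns in the two casting formers, ready for the silicone

## Task

Lay out the five wooden patterns for the next silicone pour. In the rectangular casting frame stand the square corner block in the middle, square with the walls, with the round rosette centred on top of it; put the corbel on its back midway between the block and the frame's left wall, lengthwise front to back, and the knob midway between the block and the right wall (left and right as seen from the robot), all three in one row; stand the finial in the centre of the round pipe collar. The patterns are finished originals, so set each one down upright rather than dropping it, let go of all of them, and leave the mixing cup and the hardener bottle where they stand.

Things in the scene. Friction and masses are not known exactly. Their poses are not given: they have to be found in the camera images.
- frame: TARGET, fixed: rectangular frame of four 9 mm plywood walls on a grey board. Origin: centre of the board's underside, on the table; x to the back wall, y to the left wall (yaw within 0.2 rad). Inside 240 mm (y) by 120 mm (x); wall tops 62 mm above the table. Board 12 mm thick: patterns stand at z = 12. Midway from a centred block to a side wall: y = +74 or -74 mm. Left or right of the collar.
- collar: TARGET, fixed: round former, an upright piece of grey plastic pipe on a square light grey board of 148 mm. Origin: centre of the board's underside, on the table, on the pipe's axis; z up. Pipe 132 mm outside, 124 mm inside, its top 76 mm above the table; the board is 12 mm thick, so the finial stands at z = 12 mm.
- block: loose brown wooden corner block, a plain square slab 56 x 56 x 22 mm high: sides upright up to 18 mm, then a 50 x 50 mm top face (z = 18 to 22 mm). Stands flat. Origin: centre of its underside; x and y along its sides, z up. About 50 g.
- rosette: loose brown wooden rosette, a flat round disc with raised rings (bull's-eye), 44 mm across, 16 mm high at its centre; its rim is upright from 0 to 10 mm. Stands flat, rings up. Origin: centre of its underside, z up. About 15 g.
- corbel: loose brown wooden corbel (scroll bracket) lying on its flat back, scrolls up: 70 mm long (x), 34 wide (y), 32 high. Big scroll and end shelf at -x, small scroll at +x (21 mm high). The flat upright sides are 34 mm apart; grip across them, near the origin or up to 10 mm towards -x. Origin: centre of the underside, z up. About 40 g. Either end may point to the back.
- knob: loose brown wooden furniture knob, mushroom-shaped and standing on its foot: foot 26 mm across, head 38 mm across from z = 18 to 27 mm, 35 mm high in all. Origin: centre of the underside, z up. About 22 g.
- finial: loose brown wooden finial, a turned ornament standing upright, 56 mm high: base disc 40 mm across (0 to 7 mm), vase belly 36 mm across from z = 20 to 34 mm, neck, and a ball 21 mm across around z = 49 mm on top. Origin: centre of the underside, z up. About 32 g.
- cup: bystander, loose: empty white plastic mixing cup, 72 mm across the rim, 95 mm high, standing at the left. Origin: centre of its underside. Leave it where it is.
- bottle: bystander, loose: white hardener bottle with a blue cap, 52 mm across, 120 mm high, standing at the right. Origin: centre of its underside. Leave it where it is.
Things that resemble listed ones, but are neither listed nor needed, are in the scene too. Leave any green look-alike of the finial alone. Leave any purple look-alike of the knob alone.

How it is judged (in metres and radians):
At the end, for the whole second after the job is handed in: Block within 12 mm of the frame's middle (x and y), square within 0.2 rad; rosette on it within 7 mm of centred; corbel and knob within 14 mm of midway to the left and right wall, corbel within 0.25 rad of front-to-back; finial within 12 mm of the collar's axis; all upright, released, at rest (x of block in the frame of frame between -0.012 and 0.012 m and y of block in the frame of frame between -0.012 and 0.012 m and z of block in the frame of frame between 0.008 and 0.016 m and (angle between the x axis of block and the x axis of frame, either way round below 0.2 rad or angle between the x axis of block and the y axis of frame, either way round below 0.2 rad) and horizontal distance between rosette and block below 0.007 m and z of rosette in the frame of block between 0.018 and 0.026 m and x of corbel in the frame of frame between -0.014 and 0.014 m and y of corbel in the frame of frame between 0.06 and 0.088 m and z of corbel in the frame of frame between 0.008 and 0.016 m and x of knob in the frame of frame between -0.014 and 0.014 m and y of knob in the frame of frame between -0.088 and -0.06 m and z of knob in the frame of frame between 0.008 and 0.016 m and angle between the x axis of corbel and the x axis of frame, either way round below 0.25 rad and horizontal distance between finial and collar below 0.012 m and z of finial in the frame of collar between 0.008 and 0.016 m and angle between each of block, rosette, corbel, knob, finial's own z axis and vertical below 0.1 rad and linear speed of each of block, rosette, corbel, knob, finial below 0.01 m/s); the robot touches nothing.
It fails at once if a pattern is dropped: loose in the air more than about 15 mm above the surface it belongs on ((height (world z) of block above 0.028 m and contact force between block and anything else below 0.005 N) or (height (world z) of rosette above 0.05 m and contact force between rosette and anything else below 0.005 N) or (height (world z) of corbel above 0.028 m and contact force between corbel and anything else below 0.005 N) or (height (world z) of knob above 0.028 m and contact force between knob and anything else below 0.005 N) or (height (world z) of finial above 0.028 m and contact force between finial and anything else below 0.005 N)).
It fails at once if the mixing cup is pushed more than 25 mm or tipped (distance of cup from where it was at the start of the episode above 0.025 m or angle between cup's own z axis and vertical above 0.3 rad).
It fails at once if the hardener bottle is pushed more than 25 mm or tipped (distance of bottle from where it was at the start of the episode above 0.025 m or angle between bottle's own z axis and vertical above 0.3 rad).
It also fails if it takes over 109 s, if anything falls off the work surface, if the arm or the gripper's body presses on something with over 40 N, if the wrist force passes 120 N, or if a joint passes its speed limit or range.

## Robot

A 6-joint arm with a two-finger parallel gripper is mounted at the origin on the work surface. World frame = base frame: x ahead of the robot, y to its left, z up, the work surface at z = 0. Lengths are in mm, angles in rad, forces in N, time in s.
With the tool pointing down it reaches from about 275 to 825 mm from the base axis. Payload 4.9 kg.
Tool frame: the origin (TCP) lies at the very end of the fingers, on their centre line; the grasp point (between the pads) lies 19 mm behind it; z points along the fingers, y is the direction in which the jaws open and shut (so a half turn about z gives the same grasp; the last joint's range is limited). The gripper opens to 85 mm and grips with 20 to 120 N. Pads are 22 mm wide; open, the fingers measure 114 mm over their backs; the gripper's body (76 mm by 85 mm) begins 54 mm behind the grasp point. The pads swing forward as they close: fully open they stand 13 mm farther back than shut.
Start: joints at [1.165, 0.326, -0.193, 1.052, 0, 1.437], TCP at [147.65, 529.828, 231.281] pointing down, gripper open.
Joint ranges: [-2.65, 2.65], [-0.97, 1.79], [-1.3, 1.35], [-1.93, 2.1], [-1.47, 1.37], [-3.14, 3.14]. Speed limits (rad/s): [2.57, 2.57, 3.14, 3.14, 3.14, 3.14].

## Interface

Orientations are given as [roll, pitch, yaw] about the fixed x, y, z axes, in that order (R = Rz(yaw) Ry(pitch) Rx(roll)).
In Python, from bench import bot, solve_ik, imaging gives the robot as it stands. Calls block until the motion is done:
- bot.move_ptp(position, orientation): joint-space move of the TCP to a pose.
- bot.movel(position, rot=None, max_speed=150, threshold=None): straight line of the TCP; rot=None keeps the orientation; max_speed is the mean speed in mm/s. With threshold (N) it stops when the force on the tool has changed by that much, and returns True; else False.
- bot.move_j(angles): joint-space move.
- bot.grip(opening, effort=None): opening from 0.0 (shut) to 1.0 (fully open); effort is the grip in N (None keeps the last); returns when the fingers have stopped.
- bot.dwell(seconds).
- solve_ik(position, orientation): joint angles nearest the present ones, or None.
- bot.get_state(): the state.
- imaging.capture(name): name is "scene" or "top"; returns the picture (420x560x3 uint8, blue, green, red); there is no depth.
- imaging.camera_model(name): a dict with "K" (3x3 intrinsics, pixels), "position" and "rotation" of the camera in the world. Camera axes: x right, y up, looking along -z (the intrinsics and any distortion apply to the point x, -y, -z); pixel columns grow to the right and rows downward; lengths in mm; the calibration is good to about 2 mm. A picture is of the moment at which its call begins. camera_model takes no time and is no camera call.
A pose or a line that the arm cannot do raises bot.IKError and nothing moves.
- bot.sign_off(): hands the job in, once; it reports no verdict.
The state is a dict: "t": time; "qpos": joint angles; "joint_velocities": joint speeds; "effort": joint torques, N m; "tcp_pos": TCP position; "orientation": TCP orientation; "contact_force": force on the tool from outside, world axes, zero at the start; "wrist_torque": the same for the moment, N m; "opening": opening from 0.0 (shut) to 1.0 (fully open).
Only numpy, scipy, OpenCV 4.12 (cv2) and the standard library are available. Lean on these libraries where they do the work, as an engineer would, in place of code of your own. Each camera call takes 0.05 s, during which the arm holds its last target. There are 200 camera calls.

## Working session

There is one attempt and no reset: what is moved stays moved. The work goes in short steps, each a Python script; the robot and the scene stay as the last script left them, time stands still between calls to the robot, and variables do not carry over. Pictures are saved under pics/ and viewed, about 12 in all and at most 16, crops included, and the job is handed in when it is done.

```bash
mkdir -p pics; ls
python3 - <<'E'
from bench import bot, imaging
import cv2, numpy as np
for n in("scene","top"):
    cv2.imwrite(f"pics/{n}0.png",imaging.capture(n)); m=imaging.camera_model(n); print(n,m)
print(bot.get_state())
E
```

```text
pics
scene {'K': array([[409.51162271,   0.        , 280.51528115],
       [  0.        , 409.51162271, 209.10017931],
       [  0.        ,   0.        ,   1.        ]]), 'position': array([904.27436932, 583.30666954, 616.19133868]), 'rotation': array([ 0.8875507 , -0.01371919,  2.50934023])}
top {'K': array([[415.90905149,   0.        , 280.05108473],
       [  0.        , 415.90905149, 208.40856451],
       [  0.        ,   0.        ,   1.        ]]), 'position': array([ 321.98510164,  -17.47251448, 1079.47393765]), 'rotation': array([ 0.12323334,  0.01162658, -1.58812649])}
{'t': 0.1, 'qpos': array([ 1.16476087e+00,  3.26836399e-01, -1.93471837e-01,  1.05197984e+00,
       -1.84793773e-05,  1.43660580e+00]), 'joint_velocities': array([ 0.00081559, -0.00251502,  0.00295363,  0.00047319, -0.0005225 ,
        0.00131641]), 'effort': array([ 9.94686234e-04, -4.44239688e+01,  2.63038105e+01,  7.92601932e-03,
       -1.22570559e-04, -6.72989856e-06]), 'tcp_pos': array([147.4684868 , 529.33809047, 230.6028649 ]), 'orientation': array([-3.14011184e+00, -1.81265625e-04,  2.86974761e+00]), 'contact_force': array([-0.33231881,  0.80433843,  0.45353036]), 'wrist_torque': array([-0.03945073,  0.00522783,  0.00102311]), 'opening': 1.001390106353639}
```

View pics/scene0.png

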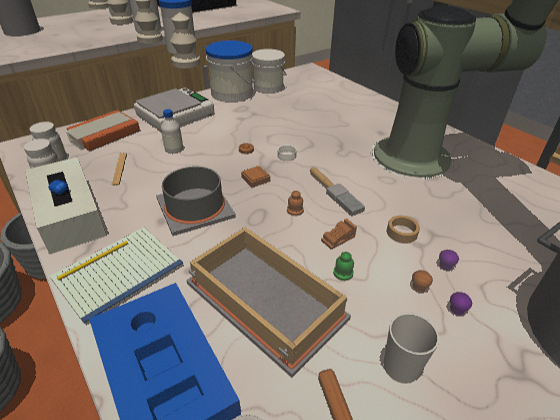

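View pics/top0.png

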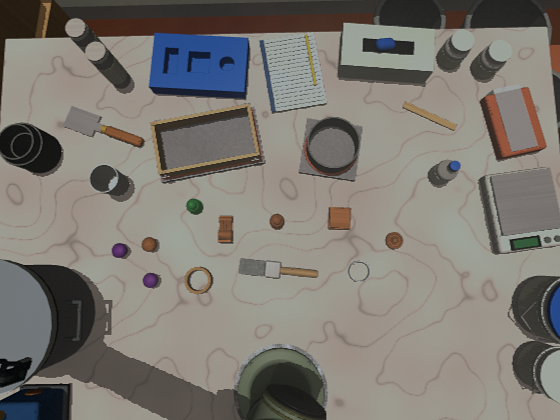

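The scene view shows the patterns on the table: knob (422,281), corbel (340,234), finial (295,203), block (256,176) and rosette (246,148). Top view:
- **Patterns:** knob (149,244), corbel (226,229), finial (277,221), block (340,218), rosette (394,240).
- **Targets and bystanders:** frame (207,140), collar (332,145), cup (110,180), bottle (445,172).
- **Look-alikes to leave:** purple ones at (120,250) and (151,280), green at (194,206). I also leave the wooden ring (198,280) and the white ring (358,271).

The brown ones fit the descriptions. Next come an enlarged crop and mask measurements.

```bash
cat > h.py <<'E'
from bench import bot, solve_ik, imaging
import cv2, numpy as np
from scipy.spatial.transform import Rotation as Ro
CM={n:imaging.camera_model(n) for n in("scene","top")}
def ray(n,uv):
    m=CM[n]; d=np.linalg.inv(m["K"])@np.r_[uv,1.0]; d=d*[1,-1,-1]
    return m["position"],Ro.from_euler("xyz",m["rotation"]).apply(d)
def onz(n,uv,z):
    p,d=ray(n,uv); return (p+d*(z-p[2])/d[2])[:2]
def px(n,P):
    m=CM[n]; c=Ro.from_euler("xyz",m["rotation"]).inv().apply(np.asarray(P,float)-m["position"])*[1,-1,-1]
    q=m["K"]@c; return q[:2]/q[2]
def brown(img):
    h=cv2.cvtColor(img,cv2.COLOR_BGR2HSV); m=cv2.inRange(h,(3,100,40),(16,255,255))
    return m
def blobs(m,amin=60,amax=1500):
    out=[]
    for c in cv2.findContours(m,cv2.RETR_EXTERNAL,cv2.CHAIN_APPROX_NONE)[0]:
        a=cv2.contourArea(c)
        if amin<a<amax:
            M=cv2.moments(c); out.append((M["m10"]/M["m00"],M["m01"]/M["m00"],a,c))
    return out
E
python3 - <<'E'
from h import *
for n in("scene","top"):
    im=cv2.imread(f"pics/{n}0.png")
    for u,v,a,c in blobs(brown(im)):
        r=cv2.minAreaRect(c); print(n,round(u,1),round(v,1),a,np.round(onz(n,(u,v),12)),np.round(r[1],1),round(r[2]),cv2.boundingRect(c))
print(px("top",[0,0,0]))
im=cv2.imread("pics/top0.png")
a=cv2.resize(im[98:188,140:380],None,fx=3.3,fy=3.3,interpolation=cv2.INTER_CUBIC)
b=cv2.resize(im[185:300,100:420],(792,285),interpolation=cv2.INTER_CUBIC)
cv2.imwrite("pics/crop0.png",np.vstack([a,b]))
E
```

```text
scene 333.9 395.5 811.0 [655. 393.] [55.1 17.3] 69 (319, 369, 33, 51)
scene 269.7 330.1 572.5 [668. 244.] [158.6  65.8] 13 (191, 278, 155, 91)
scene 422.1 279.4 250.0 [362. 323.] [19. 19.] 90 (413, 271, 20, 20)
scene 339.7 233.5 520.0 [403. 132.] [20.4 34.3] 54 (322, 219, 34, 30)
scene 403.9 227.1 488.0 [272. 200.] [30.4 23.3] 48 (389, 216, 31, 27)
scene 193.9 216.2 151.0 [ 635. -104.] [23.5 60.6] 83 (164, 196, 61, 28)
scene 294.6 203.3 242.5 [419.  -9.] [23. 15.] 90 (287, 191, 16, 24)
scene 5.9 205.8 452.0 [ 974. -389.] [18. 59.] 0 (0, 176, 19, 60)
scene 320.7 176.6 97.0 [295. -58.] [25.5  5.7] 45 (310, 168, 23, 19)
scene 255.2 176.0 355.5 [ 432. -158.] [18.1 26.1] 70 (242, 166, 28, 21)
scene 553.3 167.7 117.5 [-251.  273.] [15.  13.8] 23 (546, 157, 14, 19)
scene 245.7 147.9 103.0 [ 376. -291.] [14.1  9.9] 9 (239, 143, 15, 11)
scene 520.0 143.7 1149.5 [-300.  151.] [47.7 26.1] 23 (495, 123, 52, 42)
scene 108.1 132.2 857.5 [ 666. -605.] [29.7 67.6] 68 (67, 109, 73, 42)
scene 323.5 63.3 79.0 [-257. -684.] [10. 15.] 90 (314, 59, 16, 11)
top 299.7 271.8 151.0 [291. -54.] [35.7  6.6] 6 (
[... 222 characters left out ...]
op 225.0 228.8 296.5 [404. 135.] [13.3 25.5] 2 (218, 216, 15, 26)
top 276.4 220.4 128.5 [423.   3.] [13.4 13.4] 45 (270, 214, 14, 15)
top 338.9 217.8 411.0 [ 427. -158.] [21.  21.4] 3 (328, 207, 23, 22)
top 210.3 169.4 65.5 [561. 174.] [  7.2 100.4] 76 (163, 153, 99, 27)
top 320.0 163.2 60.5 [ 572. -114.] [52.9 25.8] 22 (305, 139, 51, 36)
top 123.5 135.8 312.5 [657. 405.] [38.9  9.4] 20 (105, 126, 38, 20)
top 512.9 124.6 1128.5 [ 665. -625.] [67.2 48.5] 72 (481, 87, 65, 71)
top 454.5 18.5 281.5 [ 967. -492.] [17. 23.] 90 (444, 11, 24, 18)
top 554.7 38.0 518.0 [ 904. -758.] [63. 15.] 90 (544, 9, 16, 64)
top 43.3 17.3 217.5 [998. 637.] [11.4 38.9] 10 (35, 0, 17, 38)
[280.3175421  390.81515985]
```

View pics/crop0.png

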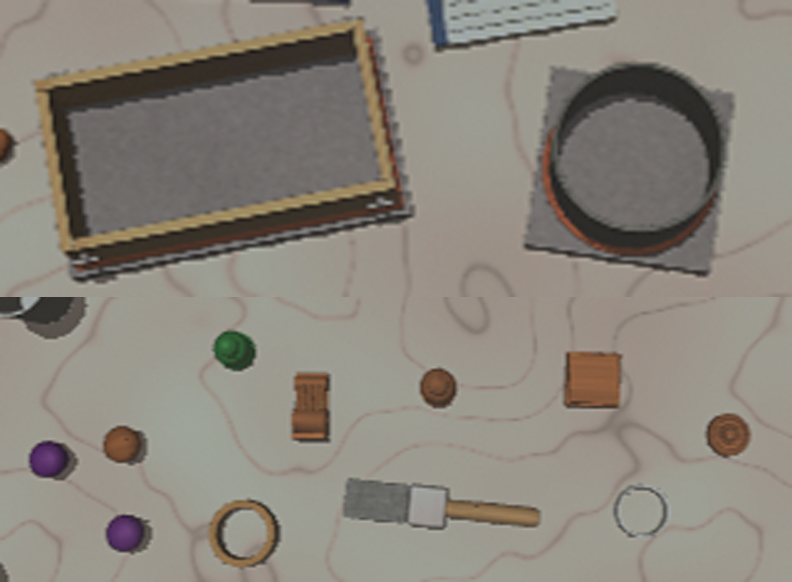

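The crop confirms the identities. The brown finial is at top (277,221), beside its green look-alike. The brown knob is at (149,244), with the purple ones left and below. The corbel's big end points at the robot. Now I'll work out poses from both views.

Run:
```python
from h import *
S=cv2.imread("pics/scene0.png");T=cv2.imread("pics/top0.png")
bl={n:blobs(brown(i)) for n,i in(("scene",S),("top",T))}
g=dict(knob=((422,280),(149,244),20),corbel=((340,234),(225,229),17),finial=((295,203),(276,220),24),block=((255,176),(339,218),12),rosette=((246,148),(394,240),7))
for k,(s,t,z) in g.items():
    r=[]
    for n,uv in(("scene",s),("top",t)):
        b=min(bl[n],key=lambda b:abs(b[0]-uv[0])+abs(b[1]-uv[1]))
        r.append(onz(n,b[:2],z))
        if n=="top" and k in("corbel","block"):
            q=np.array([onz(n,p,20) for p in b[3][:,0].astype(float)],np.float32); print(k,cv2.minAreaRect(q))
    print(k,np.round(r,1).tolist())
# frame: plywood top rim
h=cv2.cvtColor(T,cv2.COLOR_BGR2HSV)
m=cv2.inRange(h,(13,70,110),(28,255,255)); w=np.zeros_like(m); w[98:188,145:268]=255; m&=w
ys,xs=np.nonzero(m); q=np.array([onz("top",(x,y),62) for x,y in zip(xs,ys)],np.float32)
print("frame",len(q),cv2.minAreaRect(q))
C=np.array([(36,84),(362,18),(396,187),(66,250)])/3.3+[140,98]
P=np.array([onz("top",c,62) for c in C]);print(P.round(),P.mean(0),np.linalg.norm(np.diff(P,axis=0),axis=1), (P[0]-P[1])/np.linalg.norm(P[0]-P[1]))
# scene-view inner/outer top corners (left,back..)
C=np.array([(552,67),(735,93),(708,270),(527,245)])/3.3+[140,98]
P=np.array([onz("top",c,12) for c in C]);print("collar board",P.round(),P.mean(0),np.linalg.norm(np.diff(P,axis=0),axis=1))
# overlay check in both views: projected frame/collar
np.save("frame.npy",0)
```

```text
knob [[369.3, 326.0], [368.3, 328.8]]
corbel ((404.45709228515625, 134.58535766601562), (34.15349197387695, 64.83796691894531), 87.53933715820312)
corbel [[407.3, 135.8], [403.8, 134.5]]
finial [[428.3, 3.1], [422.2, 2.3]]
block ((426.3768615722656, -157.67483520507812), (53.76030349731445, 55.32881164550781), 85.34574890136719)
block [[432.2, -158.1], [427.3, -158.4]]
rosette [[372.0, -298.6], [367.6, -297.6]]
frame 946 ((630.3814697265625, 180.1043701171875), (137.12342834472656, 257.681640625), 10.13038444519043)
[[672. 316.]
 [719.  65.]
 [585.  40.]
 [541. 291.]] [629.15026639 177.95135054] [255.83276033 136.36455675 254.41161979] [-0.18501113  0.98273642]
collar board [[ 694.  -84.]
 [ 669. -230.]
 [ 526. -203.]
 [ 549.  -60.]] [ 609.4891593  -144.12650348] [148.06797148 146.23621927 144.04664684]
```

```bash
cat >> h.py <<'E'
FR=np.array([630.,179.]); FY=0.18; COL=np.array([609.5,-144.])
def fpt(x,y):
    c,s=np.cos(FY),np.sin(FY); return FR+[c*x-s*y,s*x+c*y]
def go(xy,z,yaw):
    "joint move, tool down, jaws along yaw+90deg; picks the nearer half turn"
    q0=bot.get_state()["qpos"]; best=None
    for y in(yaw,yaw+np.pi,yaw-np.pi):
        y=(y+np.pi)%(2*np.pi)-np.pi
        q=solve_ik([xy[0],xy[1],z],[np.pi,0,y])
        if q is not None and (best is None or np.abs(q-q0).max()<best[0]): best=(np.abs(q-q0).max(),y)
    bot.move_ptp([xy[0],xy[1],z],[np.pi,0,best[1]])
def st(tag=""):
    s=bot.get_state(); print(tag,"t%.1f"%s["t"],s["tcp_pos"].round(1),"open %.3f"%s["opening"],s["contact_force"].round(1))
    return s
E
python3 - <<'E'
from h import *
p=np.array([429,-158.]); yaw=np.radians(-4.65)
bot.grip(0.8,30); go(p,120,yaw); st("above")
bot.movel([*p,25],max_speed=150)
r=bot.movel([*p,-14],max_speed=35,threshold=5); s=st(f"touch {r}")
z=s["tcp_pos"][2]
bot.movel([*p,z+4],max_speed=60); bot.grip(0.5,30); st("closed")
bot.movel([*p,140],max_speed=200); st("up")
cv2.imwrite("pics/p1.png",imaging.capture("scene")[60:300,150:450])
E
```

```text
above t3.1 [ 429.3 -157.5  120.1] open 0.796 [-0.2 -0.3  0. ]
touch True t4.7 [ 428.7 -157.9   -7.2] open 0.803 [-0.7  0.7  7.2]
closed t5.2 [ 428.9 -158.    -3.2] open 0.652 [-0.3 -0.1  2.8]
up t6.1 [ 428.3 -157.6  139.1] open 0.650 [-0.2  0.5 -0.7]
```

View pics/p1.png

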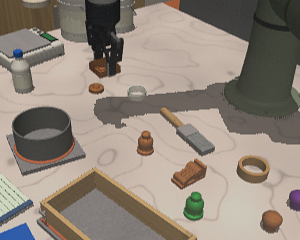

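The crop shows the block held between the fingers at about (100,67). Next I'll set it down in the frame.

```bash
cat >> h.py <<'E'
def place(xy,yaw,z0,opn,up=170):
    "z0: TCP height expected at contact"
    go(xy,up,yaw); bot.movel([*xy,z0+15],max_speed=180)
    r=bot.movel([*xy,z0-5],max_speed=30,threshold=4); s=st(f"set {r}")
    if r: bot.movel([*xy,s["tcp_pos"][2]+0.3],max_speed=20)
    bot.grip(opn); st("let go"); bot.movel([*xy,up],max_speed=250)
def pick(xy,yaw,pre,z,close,effort,up=150,lift=150):
    "z: TCP grip height, or None: feel for the table and back off 3.5 mm"
    bot.grip(pre,effort); go(xy,up,yaw)
    if z is None:
        bot.movel([*xy,22],max_speed=200); r=bot.movel([*xy,-14],max_speed=35,threshold=5)
        z=st(f"touch {r}")["tcp_pos"][2]+3.5
    bot.movel([*xy,z],max_speed=150); bot.grip(close); s=st("closed"); bot.movel([*xy,lift],max_speed=200); st("up")
    return z
E
python3 - <<'E'
from h import *
place(fpt(0,0),FY,8.8,0.8)
z=pick(np.array([370,-298.]),np.arctan2(-298,370),0.64,None,0.35,25)
print(z); open("zr","w").write(str(z))
for n in("scene","top"): cv2.imwrite(f"pics/{n}1.png",imaging.capture(n))
a=cv2.imread("pics/top1.png")[98:188,140:380]; b=cv2.imread("pics/scene1.png")[220:380,170:360]
b2=cv2.imread("pics/scene1.png")[90:200,170:360]
cv2.imwrite("pics/c1.png",np.hstack([cv2.resize(b,(420,354)),cv2.resize(b2,(380,220)).copy() if 0 else cv2.resize(b2,(380,354))]))
cv2.imwrite("pics/c1t.png",cv2.resize(a,None,fx=3.3,fy=3.3,interpolation=cv2.INTER_CUBIC))
E
```

```text
set True t9.1 [630.1 179.    8.6] open 0.647 [ 0.1 -0.2  2.7]
let go t9.6 [629.8 179.    8.7] open 0.797 [ 0.3 -0.  -0.1]
touch True t14.2 [ 369.8 -297.9   -3.9] open 0.639 [-1.1  1.4  8.4]
closed t14.7 [ 369.9 -297.9   -0.5] open 0.500 [-0.3  0.4  2.7]
up t15.6 [ 369.5 -297.4  149.1] open 0.497 [ 0.5  0.5 -0.8]
-0.4139170387463458
```

View pics/c1.png

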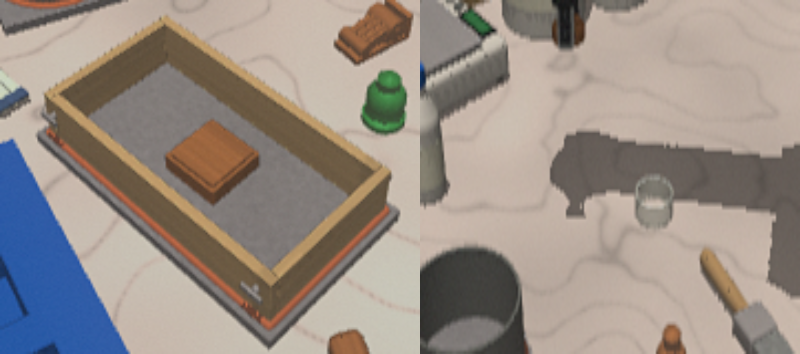

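View pics/c1t.png

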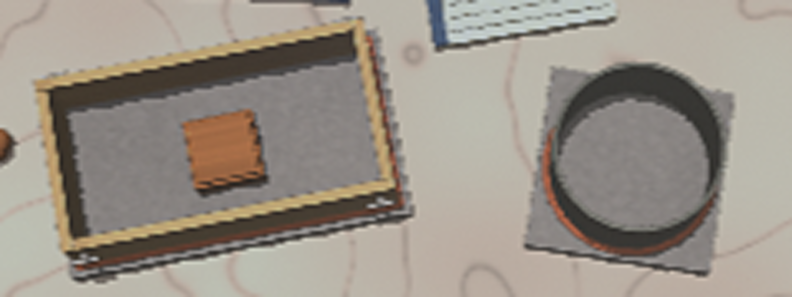

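The block stands square in the frame, near crop (224,150) in the top view, and the rosette is held. I'll measure the block against the frame in both views.

Run:
```python
from h import *
for n,roi in(("top",(185,125,230,165)),("scene",(235,265,295,320))):
    im=cv2.imread(f"pics/{n}1.png"); m=brown(im); w=np.zeros_like(m); w[roi[1]:roi[3],roi[0]:roi[2]]=255
    for u,v,a,c in blobs(m&w,150):
        q=np.array([onz(n,p,32) for p in c[:,0].astype(float)],np.float32); print(n,a,onz(n,(u,v),28 if n=="top" else 26).round(1),cv2.minAreaRect(q))
# frame top rim in scene: outer corners from the 2.21x crop (offset 170,220)
C=np.array([(165,18),(388,172),(272,288),(46,94)])/2.2125+[170,220]
P=np.array([onz("scene",c,62) for c in C]);print(P.round(),P.mean(0))
P=np.array([px("scene",[*fpt(0,0),62]),px("top",[*fpt(0,0),62])]);print(P)
```

```text
top 402.0 [628.2 178.6] ((626.9348754882812, 178.03561401367188), (55.109649658203125, 55.659950256347656), 10.483498573303223)
scene 875.0 [633.7 181.4] ((635.5394897460938, 184.6400146484375), (62.109214782714844, 63.020694732666016), 10.912994384765625)
[[591.  46.]
 [547. 294.]
 [680. 321.]
 [723.  69.]] [635.0323821  182.51502489]
[[266.30413899 277.31974516]
 [204.77702431 138.29954978]]
```

```bash
sed -i 's/^FR=.*;/FR=np.array([631.,179.8]);/; s/FR=np.array(\[631.,179.8\]); COL.*/FR=np.array([631.,179.8]); FY=0.18; COL=np.array([611.,-143.5])/' h.py; grep ^FR h.py
python3 - <<'E'
from h import *
z=float(open("zr").read())
place(np.array([630.5,179.5]),FY,34+z,0.62)
for n in("scene","top"): cv2.imwrite(f"pics/{n}2.png",imaging.capture(n))
# finial, belly grip: pad centre ~27 above table; tip recess ~2.5 at 0.42
print(pick(np.array([425.,3.]),0.0,0.62,10.5,0.25,30))
cv2.imwrite("pics/scene3.png",imaging.capture("scene"))
a=cv2.imread("pics/top2.png")[110:175,150:260]; b=cv2.imread("pics/scene2.png")[240:320,220:320]; c=cv2.imread("pics/scene3.png")[100:230,240:380]
f=lambda i,w:cv2.resize(i,(w,300),interpolation=cv2.INTER_CUBIC)
cv2.imwrite("pics/c2.png",np.vstack([np.hstack([f(b,375),f(c,323)]),f(a,698)[:290]]))
E
```

```text
FR=np.array([631.,179.8]); FY=0.18; COL=np.array([611.,-143.5])
set True t19.0 [630.1 179.4  32.4] open 0.504 [0.5 0.3 0.5]
let go t19.5 [630.5 179.5  32.6] open 0.623 [-0.1  0.1  0.5]
closed t23.0 [425.9   2.9  11.4] open 0.405 [-0.7 -0.1  6.8]
up t23.8 [424.3   3.1 149.2] open 0.408 [ 0.   0.3 -0.7]
10.5
```

View pics/c2.png

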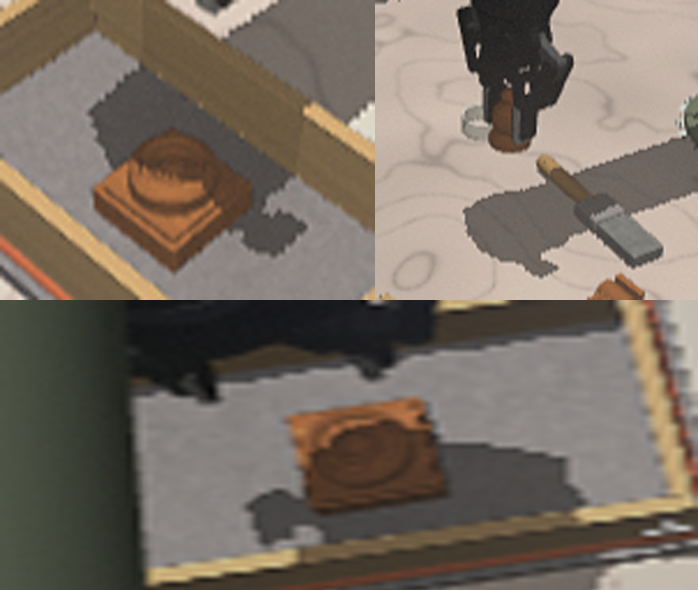

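The rosette sits flat and centred on the block, and the finial is held upright by its belly. Next I'll place the finial, then pick the corbel.

Run:
```python
from h import *
place(COL,np.arctan2(COL[1],COL[0]),22.5,0.6)
cv2.imwrite("pics/top4.png",imaging.capture("top"))
# corbel: grip 4 mm towards its -x; pads centre ~ 16
yaw=np.radians(-2.5); p=np.array([405.,135.])-4*np.array([np.cos(yaw),np.sin(yaw)])
print(pick(p,yaw,0.6,1.5,0.2,30))
for n in("scene","top"): cv2.imwrite(f"pics/{n}5.png",imaging.capture(n))
s=cv2.imread("pics/scene5.png")
cv2.imwrite("pics/c5.png",np.hstack([cv2.resize(s[150:240,150:250],(395,355)),cv2.resize(s[130:260,280:420],(382,355))]))
```

```text
set True t26.2 [ 610.9 -143.5   22.7] open 0.410 [0.5 0.  0.1]
let go t26.8 [ 610.9 -143.5   23. ] open 0.598 [0.5 0.3 0.1]
closed t31.6 [401.8 135.3   2.4] open 0.390 [-0.9 -0.3  6.4]
up t32.5 [400.3 135.1 149.3] open 0.391 [-0.2  0.2 -1.4]
1.5
```

View pics/c5.png

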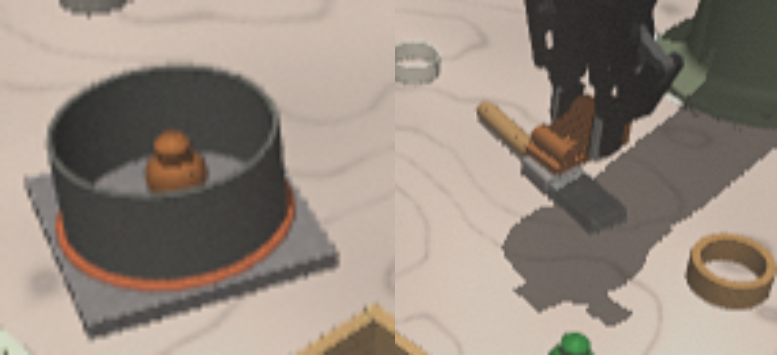

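The finial stands in the collar near its centre, and the corbel is held level.

Run:
```python
from h import *
place(fpt(-4,74),FY,13.5,0.52)
# knob: pads centre ~22; jaws so that purple neighbours (+y, -x) are off the jaw line
p=np.array([369,327.5])
print(pick(p,np.radians(-45),0.62,5,0.3,25))
for n in("scene","top"): cv2.imwrite(f"pics/{n}6.png",imaging.capture(n))
s=cv2.imread("pics/scene6.png")
cv2.imwrite("pics/c6.png",np.hstack([cv2.resize(s[225:365,180:355],(440,352)),cv2.resize(s[170:310,360:500],(352,352))]))
```

```text
set True t35.0 [614.1 252.1  14.8] open 0.395 [-0.5  0.4  3.7]
let go t35.5 [614.4 249.6  15.2] open 0.517 [ 1.3 -6.4  3.5]
closed t39.1 [369.8 328.    6. ] open 0.431 [-0.6 -1.6  4.9]
up t40.0 [368.3 327.1 149.1] open 0.432 [-0.   0.2 -0.5]
5
```

View pics/c6.png

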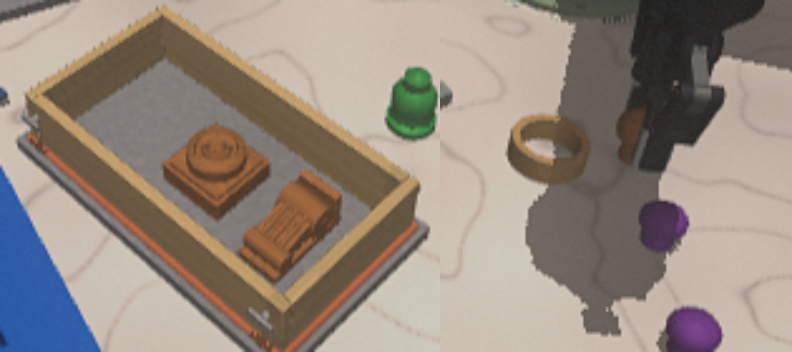

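The block, rosette and corbel are in place, and the brown knob is held clear of the purple ones. The fingers brushed the left wall lightly when opening at the corbel, so for the knob I'll point the jaws front to back.

Run:
```python
from h import *
place(fpt(0,-74),FY+np.pi/2,17,0.56)
go(np.array([400.,20]),300,0.0); st("away")
for n in("scene","top"): cv2.imwrite(f"pics/{n}7.png",imaging.capture(n))
for n in("top","scene"):
    im=cv2.imread(f"pics/{n}7.png")
    for u,v,a,c in blobs(brown(im),100,2500):
        q={z:onz(n,(u,v),z) for z in(26,30)}
        d=q[30]-FR; cs,sn=np.cos(FY),np.sin(FY)
        if abs(d[0])<500 and q[30][0]>480 and abs(q[30][1])<350: print(n,round(u),round(v),a,q[30].round(1),"frame",round(cs*d[0]+sn*d[1],1),round(-sn*d[0]+cs*d[1],1),round(cv2.minAreaRect(np.array([onz(n,p,30) for p in c[:,0].astype(float)],np.float32))[2],1))
a=cv2.imread("pics/top7.png")[98:188,140:380]; b=cv2.imread("pics/scene7.png")[150:380,140:400]
cv2.imwrite("pics/c7.png",np.vstack([cv2.resize(a,(720,270),interpolation=cv2.INTER_CUBIC),cv2.resize(b,(373,330)) if 0 else cv2.copyMakeBorder(cv2.resize(b,(373,330)),0,0,0,347,0)]))
```

```text
set True t42.8 [643.9 106.9  17.7] open 0.434 [-0.9 -0.1  3.3]
let go t43.3 [644.1 107.   17.8] open 0.556 [ 0.5 -0.1 -0.2]
away t45.5 [400.2  20.  299.3] open 0.560 [ 0.3 -0.6  0.8]
top 331 149 169.5 [ 605.7 -142.1] frame -82.5 -312.2 88.3
scene 296 315 906.0 [620.8 254.5] frame 3.4 75.3 14.5
scene 270 330 582.0 [675.5 253.7] frame 57.0 64.7 38.2
scene 266 292 894.5 [635.1 183.7] frame 4.8 3.1 10.1
scene 237 268 277.0 [646.3 104.6] frame 1.6 -76.7 57.5
scene 194 216 151.0 [643.1 -83.7] frame -35.2 -261.4 66.5
scene 194 191 148.0 [ 600.8 -168.2] frame -92.0 -337.0 62.3
```

View pics/c7.png

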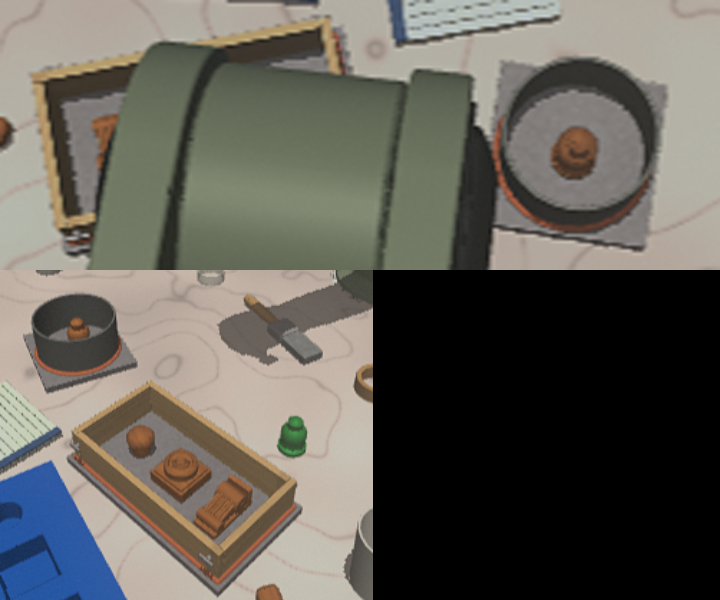

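All five look placed, but the arm hides the frame from above. I'll move it aside for a final check of the knob, rosette and finial.

Run:
```python
from h import *
go(np.array([180.,-380]),300,-1.1); bot.dwell(0.3); st("away")
for n in("scene","top"): cv2.imwrite(f"pics/{n}8.png",imaging.capture(n))
im=cv2.imread("pics/top8.png"); F0=np.array([630.3,179.5]); cs,sn=np.cos(FY),np.sin(FY)
for u,v,a,c in blobs(brown(im),80,1500):
    q=onz("top",(u,v),30); d=q-F0
    if 520<q[0]<720 and abs(q[1])<300: print(round(u),round(v),a,q.round(1),"frame",round(cs*d[0]+sn*d[1],1),round(-sn*d[0]+cs*d[1],1),round(cv2.minAreaRect(np.array([onz("top",p,30) for p in c[:,0].astype(float)],np.float32))[2],1))
s=cv2.imread("pics/scene8.png")
f=lambda i,w,h:cv2.resize(i,(w,h),interpolation=cv2.INTER_CUBIC)
cv2.imwrite("pics/c8.png",np.vstack([f(im[98:188,140:380],792,297),np.hstack([f(s[245:335,215:335],396,297),f(s[165:225,155:235],396,297)])]))
for n,k in(("cup",(110,180)),("bottle",(445,172))):
    u,v=k; print(n,np.abs(im[v-25:v+25,u-25:u+25].astype(int)-cv2.imread("pics/top0.png")[v-25:v+25,u-25:u+25]).mean())
```

```text
away t47.5 [ 180.5 -379.7  300. ] open 0.559 [0.4 0.3 0.4]
331 149 167.5 [ 605.7 -142.1] frame -81.8 -312.0 88.3
179 147 275.5 [616.8 252.3] frame -0.3 74.0 11.8
207 143 405.5 [627.5 178.3] frame -3.0 -0.7 10.5
235 136 128.5 [645.1 107.4] frame 1.6 -73.6 17.7
cup 6.212133333333333
bottle 7.2161333333333335
```

View pics/c8.png

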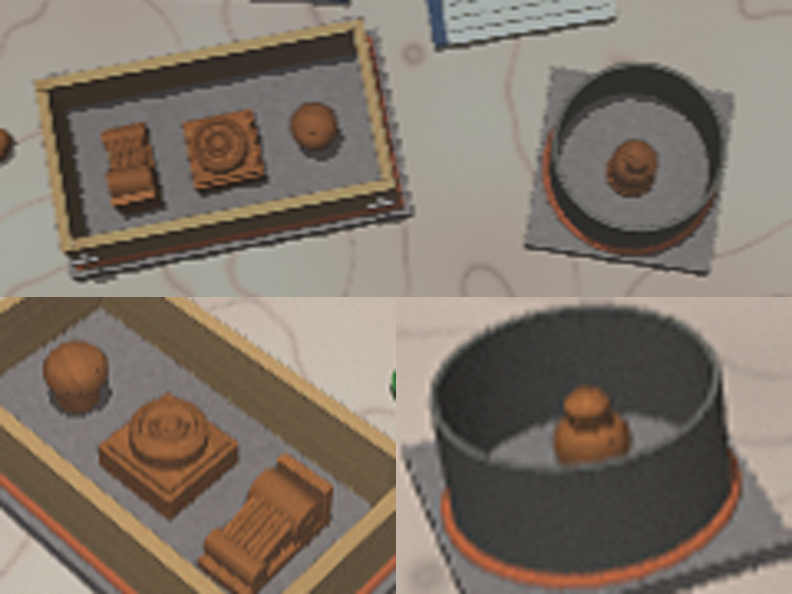

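The final crops show everything where it should be:
- **Corbel, block and knob:** in one row at top crop (130,165), (224,150) and (315,128).
- **Rosette:** concentric on the block.
- **Finial:** upright in the middle of the collar, at (632,168).

Handing in.

```bash
python3 -c "
from h import *
bot.sign_off(); st('done')"
```

```text
the job is handed in; nothing more can be done
the job is handed in; nothing more can be done
```

All five patterns are set down and released, and the job is handed in at about 48 s of the 109 s allowed. The hand-in gives no verdict, so what follows rests on my own camera checks.

| Pattern | Last check (mm, x / y in the frame unless noted) | Target |
|---|---|---|
| Block with rosette | about -3 / -1 | 0 / 0 |
| Corbel | about 0 / 74, about 0.03 rad off front-to-back | 0 / 74 |
| Knob | about 2 / -74 | 0 / -74 |
| Finial | about 4 from the collar's axis | on the axis |

- **Rosette:** it looks concentric on the block in both views. I judged that by eye and did not measure its offset separately.
- **Upright:** all five look upright in the last pictures.
- **Cameras:** the two views disagree by about 5 mm in absolute x. Comparing each pattern with the frame within one view cancels most of that. In the last such check, before the rosette went on, block and frame agreed to about 2 mm in both views.
- **Wall contact:** the fingers brushed the frame's left wall with about 6 N when letting go of the corbel. It did not visibly shift, so I turned the jaws front to back for the knob.
- **Cup and bottle:** the arm did not go near them, and I saw no sign that they moved. My before/after comparison of their image patches showed small brightness differences (6–7 levels). I put those down to lighting and noise but did not check further.

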